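# Pin the slipped tube carrier of an inclined rotator back onto its drive

## Task

The tube carrier of the inclined rotator has lagged behind its drive arm. Take the tapered locking pin with the wing grip from its parking post, feel for the way down through the carrier's hole into the drive arm's hole beneath, drive it in so that its taper pulls the two into line, and press and turn the wing until its key drops into the carrier's slot and the pin is fully home. Press lightly: the rotator's sprung shaft must never be pushed in by more than 5 mm. Leave the bottle, timer and pen where they are.

Things in the scene. Friction and masses are not known exactly. Their poses are not given: they have to be found in the camera images.
- carrier_hole (a point): Centre of the round 17.5 mm through-hole in the carrier's short arm, on the arm's top face (floor of the slot), about 0.14 m above the bench. z: the hole's axis, up out of it, leaning 30 deg from vertical, mainly towards the robot; x: from the hole to the hub's centre, 72 mm away; y: across the arm. The arm is 8 mm thick; 2 mm below it lies the drive arm. Free air below and above.
- slot_mouth (a point): 12 mm above carrier_hole on the same axis and with the same axes: middle of the top of the slotted aluminium block (44 mm along x, 40 mm along y) that stands round the hole. Its slot, 11.6 mm wide, 12 mm deep, runs along x right across the block; round the hole it widens to a 21 x 20 mm opening. The pin's key bar drops into this slot, either way round.
- carrier: Tube carrier: 92 mm aluminium hub, five tube spokes, short arm with the hole; origin at the hub's centre on the top face, axes as carrier_hole. Turns about its z with some friction (5 N at the hole), up to 0.12 rad as the pin draws it into line. Shaft, drive arm and carrier give way together along -z, sprung, 1 mm per 8 N. Clipped tubes stand 20 mm high, 60 mm or more from the hole.
- rotator: The rotator: white foot 190 x 150 mm, grey motor, fixed. Origin on the bench, 20 mm from the foot's centre. Its motor axis leans 30 deg to -x and bears a steel drive arm, 12 mm thick, held from turning, with a like 17.5 mm hole under the carrier's. The carrier has lagged: the two holes are 7 to 9 mm out of line, to one side along y of carrier_hole; which and how far must be felt or seen.
- pin_grip (a point): Middle of the wing grip of the loose locking pin (0.13 kg, 120 mm long); grasp it across its 10 mm thickness. z: the pin's axis, up; x: along the wing's width; y: across it. Wing black with a red pad, 36 mm wide, from 24 mm below this point to 16 mm above (its top). Below, 24 to 40 mm under this point, is the key bar, 44 mm wide, 10 mm thick. At first it hangs upright in its post.
- pin_seat (a point): Centre of the underside of the pin's key bar, 40 mm below pin_grip, same axes. It rests on the slot's floor at carrier_hole when the pin is home. Below it the steel shank: 16 mm thick for 26 mm, then tapering to a flat tip 7 mm wide at 65 mm.
- pin_post: Parking post of the pin, fixed: grey tube 48 mm wide with a 21 mm bore on an 80 x 80 mm foot, top 75 mm above the bench; origin under its centre. The pin's key bar rests on its top.
- orange_bottle: Loose bystander: orange squeeze bottle, 65 mm wide, 126 mm tall; origin under its centre.
- timer: Loose bystander: white bench timer 62 x 66 x 19 mm; origin under its centre.
- pen: Loose bystander: white pen 142 mm long; origin under its centre.
There are look-alikes about, which are no part of the job. Of the things that look like the part that bears pin_grip, the middle-sized one is meant.

How it is judged:
On the way:
1. the pin's taper has been started through the carrier's hole and into the drive arm's hole (z of pin_seat in the frame of carrier_hole between 0.006 and 0.045 m and angle between the z axis of pin_seat and the z axis of carrier_hole, either way round below 0.3 rad and distance between pin_seat and carrier_hole below 0.05 m), for 0.05 s.
At the end, for the whole second after the job is handed in: The pin's key bar rests in the carrier's slot with its underside within 2.5 mm of the slot's floor and within 4 mm of the hole's centre, square to the arm (0.1 rad) and in line with the slot (0.12 rad), so that the shank passes through both carrier and drive arm; it is at rest and released (z of pin_seat in the frame of carrier_hole below 0.0025 m and distance between pin_seat and carrier_hole below 0.004 m and angle between the z axis of pin_seat and the z axis of carrier_hole, either way round below 0.1 rad and angle between the x axis of pin_seat and the x axis of carrier_hole, either way round below 0.12 rad and linear speed of pin below 0.02 m/s); the robot touches nothing.
It fails at once if a bystander (bottle, timer or pen) is pushed more than 30 mm (distance of any of orange_bottle, timer, pen from where it was at the start of the episode above 0.03 m).
It fails at once if the orange bottle is tipped over (angle between orange_bottle's own z axis and vertical above 0.6 rad).
It fails at once if the carrier's hub is pushed more than 5 mm from its place, down its sprung shaft (distance of carrier from where it was at the start of the episode above 0.005 m).
It also fails if it takes over 64 s, if anything falls off the work surface, if the arm or the gripper's body presses on something with over 40 N, if the wrist force passes 120 N, or if a joint passes its speed limit or range.

## Robot

A 6-joint arm with a two-finger parallel gripper is mounted at the origin on a cart in front of the work surface, level with it; the furniture and walls round the work are solid. World frame = base frame: x ahead of the robot, y to its left, z up, the work surface at z = 0. Lengths are in m, angles in rad, forces in N, time in s.
With the tool pointing down it reaches from about 0.35 to 0.975 m from the base axis. Payload 4.9 kg.
Tool frame: the origin (TCP) lies at the very end of the fingers, on their centre line; the grasp point (between the pads) lies 19 mm behind it; z points along the fingers, y is the line along which they close (so a half turn about z gives the same grasp; the last joint's range is limited). The gripper opens to 85 mm and grips with 20 to 120 N. Pads are 22 mm wide; open, the fingers measure 114 mm over their backs; the gripper's body (76 mm by 85 mm) begins 54 mm behind the grasp point. The pads swing forward as they close: fully open they stand 13 mm farther back than shut.
Start: joints at [-1.409, 0.053, 1.613, -0, 1.476, -0.119], TCP at [0.173, -0.601, 0.231] pointing down, gripper open.
Joint ranges: [-3.01, 3.01], [-1.01, 2.22], [0.06, 2.58], [-1.02, 4.17], [0.09, 2.62], [-3.14, 3.14]. Speed limits (rad/s): [2.57, 2.57, 3.14, 3.14, 3.14, 3.14].

## Interface

Orientations are given as a unit quaternion [w, x, y, z].
In Python, from plant import manip gives the robot as it stands.
- The arm moves only by the tool move_arm, never from a script. Its argument "plan" is a list that holds one entry, the list of rows, each a list of 7 numbers: the shift along the tool's x, y, z as a fraction of full scale, then the turn, a rotation vector about the tool's x, y, z as a fraction of full scale, then the closure, from 0 (fully open) to 1 (shut). In form: [[[dx, dy, dz, wx, wy, wz, fingers], ...]]. A call has exactly 10 rows; each row shifts and turns the commanded pose from where the row before left it, along the tool's axes as they then stand; what a row does not reach is not made up. Full scale, the value 1, is 0.12 m for a shift and 0.15 rad for a turn. A row lasts 1/8 s, in which the tool goes at most 62.5 mm and 10.7 degrees, less where a joint would pass 70% of its speed; a pose out of reach is approached as far as the arm can. A call with a number of a shift or a turn outside -1 to 1 is refused whole. A call with a gripper value outside its range is refused whole. The fingers move at their own pace and stop on an object; the grip force is fixed at half the most. Time passes only in rows, so rows that do not move let the fingers close, or fill a call up. It gives the time, the measured TCP pose, the force, the opening and the grip force at its end, in the units of the state.
- manip.state(): the state, without advancing time (a new reading comes with each control period).
- manip.grab_frame(name): name is "side" or "top" or "wrist"; returns a dict with "pixels" (480x640x3 uint8, blue, green, red), "depth" (480x640 float32, m along the optical axis (not along the pixel's ray), 0 where there is no reading), "vfov" (degrees; the focal length in pixels is half the picture's height over the tangent of half this angle, whatever the lens; pixels are square), "cx", "cy" (the principal point, pixels), "view" (4x4, takes a point from world to camera coordinates). Camera axes: x right, y down, z forward; pixel columns grow to the right and rows downward; lengths in m; the calibration is good to about 2 mm. A picture is of the moment at which its call begins.
- manip.job_done(): hands the job in; it is judged then, once.
The state is a dict: "time": time; "joint_pos": joint angles; "joint_vel": joint speeds; "joint_efforts": joint torques, N m; "tool_pos": TCP position; "tool_rot": TCP orientation; "contact_force": force on the tool from outside, world axes, zero at the start; "ft_torque": the same for the moment, N m; "gripper_width": opening from 0.0 (shut) to 1.0 (fully open); "grasp_force": force on a finger pad.
Only numpy, scipy, OpenCV 4.12 (cv2) and the standard library are available. Lean on these libraries where they do the work, as an engineer would, in place of code of your own. Each camera call takes 0.05 s, during which the arm holds its last target. There are 200 camera calls.

## Working session

There is one attempt and no reset: what is moved stays moved. The work goes in short steps, Python scripts to look and compute and a tool call to move; the robot and the scene stay as the last step left them, time stands still between calls to the robot, and variables do not carry over. Pictures are saved under pics/ and viewed, at most 10 in all, crops included, and the job is handed in when it is done.

Besides the shell and the picture viewer there is one more tool, called after "Call:" by a JSON object that holds its "api" and its "payload". move_arm: Moves the arm, as the interface text tells. Its arguments: {"type":"object","properties":{"plan":{"type":"array"}},"required":["plan"]}

```bash
mkdir -p pics
cat > h.py <<'E'
import numpy as np,cv2
from scipy.spatial.transform import Rotation as R
from plant import manip
def grab(n,save=None):
    f=manip.grab_frame(n)
    f={k:(np.array(v) if k in('pixels','depth','view') else v) for k,v in f.items()}
    if save: cv2.imwrite('pics/'+save+'.png',f['pixels']); np.save('pics/'+save+'.npy',f,allow_pickle=True)
    return f
def load(s): return np.load('pics/'+s+'.npy',allow_pickle=True).item()
def foc(f): return 240/np.tan(np.radians(f['vfov'])/2)
def cloud(f):
    v,u=np.mgrid[:480,:640]; d=f['depth']; F=foc(f)
    p=np.stack([(u-f['cx'])/F*d,(v-f['cy'])/F*d,d],-1)
    T=np.linalg.inv(f['view']); w=p@T[:3,:3].T+T[:3,3]; w[d<=0]=np.nan
    return w
def proj(f,p):
    c=f['view']@np.append(p,1); F=foc(f); return c[0]/c[2]*F+f['cx'],c[1]/c[2]*F+f['cy']
def ray(f,u,v):
    F=foc(f);T=np.linalg.inv(f['view']); d=T[:3,:3]@np.array([(u-f['cx'])/F,(v-f['cy'])/F,1]); return T[:3,3],d
def onz(f,u,v,z):
    o,d=ray(f,u,v); return o+d*(z-o[2])/d[2]
def Rm(q): return R.from_quat([q[1],q[2],q[3],q[0]])
E
python3 - <<'E'
from h import *
s=manip.state(); print(s)
for n in('side','top','wrist'):
    f=grab(n,n+'0'); print(n,f['vfov'],f['cx'],f['cy'],np.linalg.inv(f['view']).round(3).tolist(),(f['depth']>0).mean())
E
```

```text
{'time': 0.0, 'joint_pos': array([-1.40897519e+00,  5.33342172e-02,  1.61430027e+00, -1.95029619e-05,
        1.47596827e+00, -1.19016494e-01]), 'joint_vel': array([ 0.00029466,  0.00027978,  0.00038255, -0.00011642,  0.00053186,
       -0.00141199]), 'joint_efforts': array([ 7.81896506e-04, -3.93678296e+01, -3.70175064e+01, -3.86977251e-05,
        6.99349330e-03,  3.57661687e-07]), 'tool_pos': array([ 0.17311041, -0.59990533,  0.2300733 ]), 'tool_rot': array([-1.00461437e-03,  9.90156836e-01,  1.39958675e-01, -3.12133245e-05]), 'contact_force': array([-0.4578983 ,  0.30382767,  0.21401462]), 'ft_torque': array([0.03901282, 0.03976255, 0.06182149]), 'grasp_force': 0.0, 'gripper_width': 1.0026474922048663}
side 48.91355571674712 310.39958763343714 238.065058099492 [[0.964, -0.135, 0.227, 0.141], [-0.264, -0.547, 0.795, -1.148], [0.017, -0.827, -0.563, 0.935], [0.0, 0.0, 0.0, 1.0]] 0.985751953125
top 44.34087747739304 319.17705889720645 237.15168316331426 [[-0.027, -0.996, 0.09, 0.322], [-1.0, 0.027, -0.002, -0.022], [-0.001, -0.09, -0.996, 1.836], [0.0, 0.0, 0.0, 1.0]] 0.99572265625
wrist 71.71223726076194 318.9173533767081 233.9115554371947 [[0.277, -0.913, -0.301, 0.251], [-0.961, -0.263, -0.085, -0.577], [-0.002, 0.313, -0.95, 0.374], [0.0, 0.0, 0.0, 1.0]] 0.9959407552083334
```

View pics/top0.png

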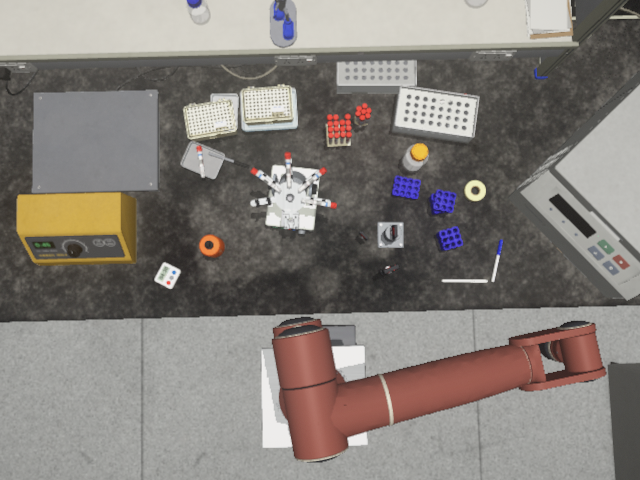

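View pics/side0.png

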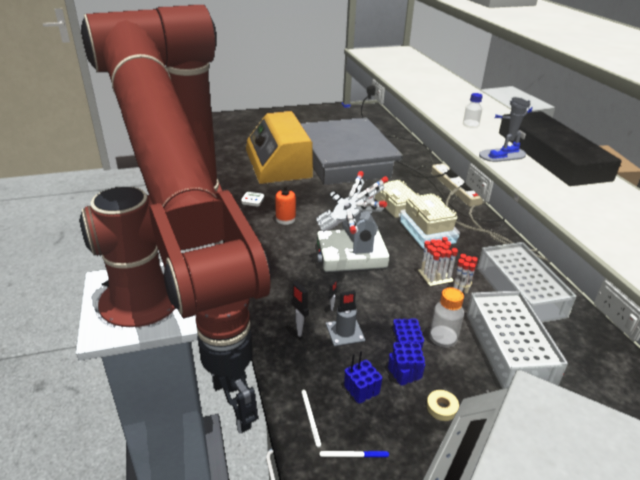

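The top view shows the rotator at about (290,195), the post with a pin at (390,235), and other wing-like things at (363,238) and (390,268). The side view shows the post pin at (347,310), with look-alikes at (299,305) and (333,292).

Run:
```python
from h import *
a=load('top0');b=load('side0')
def crop(f,u0,v0,w,h,W,H): return cv2.resize(f['pixels'][v0:v0+h,u0:u0+w],(W,H),interpolation=cv2.INTER_CUBIC)
A=crop(a,240,145,170,135,510,405)[:,:]
A=cv2.resize(A,(400,318)); B=crop(b,270,160,150,200,400,533)
C=np.zeros((533,800,3),np.uint8); C[:318,:400]=A; C[:,400:]=B
cv2.imwrite('pics/c1.png',C)
for n,f,boxes in(('top',a,[(375,220,405,250),(355,230,372,246),(382,260,398,276)]),('side',b,[(325,280,367,345),(290,285,310,340),(326,280,340,310)])):
    w=cloud(f)
    for (x0,y0,x1,y1) in boxes:
        p=w[y0:y1,x0:x1].reshape(-1,3); c=f['pixels'][y0:y1,x0:x1].reshape(-1,3).astype(int)
        m=p[:,2]>.03; red=(c[:,2]>120)&(c[:,1]<80)&m
        hi=p[m]; print(n,len(hi),hi[:,2].max().round(3), hi[hi[:,2]>hi[:,2].max()-.02].mean(0).round(3), 'red',p[red].mean(0).round(3),p[red].min(0).round(3),p[red].max(0).round(3),red.sum())
```

```text
<stdin>:13: RuntimeWarning: Mean of empty slice.
  ret = um.true_divide(
Traceback (most recent call last):
ValueError: zero-size array to reduction operation minimum which has no identity
```

View pics/c1.png

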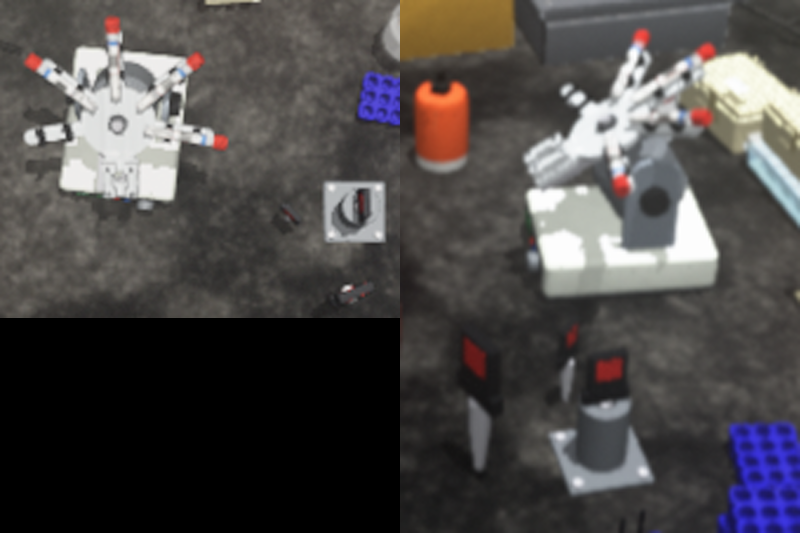

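The composite shows the post pin as the middle-sized one: the pin in the left foreground is bigger and the one behind is smaller. The carrier's short arm with the slotted block is at crop (120,180), pointing towards the robot.

Run:
```python
from h import *
a=load('top0');b=load('side0')
for n,f,bx in(('top',a,(375,220,405,250)),('side',b,(325,280,367,345))):
    w=cloud(f); x0,y0,x1,y1=bx
    p=w[y0:y1,x0:x1].reshape(-1,3); c=f['pixels'][y0:y1,x0:x1].reshape(-1,3).astype(int)
    m=p[:,2]>.083; q=p[m]; print(n,m.sum(),q.mean(0).round(4),q.min(0).round(4),q.max(0).round(4))
    t=p[p[:,2]>.12]; print(' top part',len(t),t.mean(0).round(4),t.min(0).round(3),t.max(0).round(3))
    u,s,vt=np.linalg.svd((t-t.mean(0))[:,:2],full_matrices=False);print(s,vt)
    g=p[(p[:,2]>.066)&(p[:,2]<.08)];print(' rim',len(g),g.mean(0).round(4),g.min(0).round(3),g.max(0).round(3))
    ft=p[(p[:,2]>.002)&(p[:,2]<.03)];print(' foot',len(ft),ft.mean(0).round(4),ft.min(0).round(3),ft.max(0).round(3))
# carrier: hub
for n,f,bx in(('top',a,(245,150,340,235)),('side',b,(315,165,392,250))):
    w=cloud(f); x0,y0,x1,y1=bx
    p=w[y0:y1,x0:x1].reshape(-1,3)
    p=p[(p[:,2]>.12)&(p[:,2]<.3)]
    best=0
    rng=np.random.default_rng(0)
    for i in range(3000):
        t=p[rng.choice(len(p),3,False)]; nn=np.cross(t[1]-t[0],t[2]-t[0]); nn/=np.linalg.norm(nn)+1e-12; nn*=np.sign(nn[2])
        if abs(np.degrees(np.arccos(nn[2]))-30)>6: continue
        k=(abs((p-t[0])@nn)<.002).sum()
        if k>best: best=k;B=(nn,t[0])
    q=p[abs((p-B[1])@B[0])<.003]; print(n,len(p),best,B[0].round(3),q.mean(0).round(4),np.degrees(np.arccos(B[0][2])))
for n,px in(('top',(290,198)),): print(cloud(a)[px[1],px[0]])
```

```text
top 77 [ 0.4889 -0.2469  0.1188] [ 0.4684 -0.2669  0.0833] [ 0.5111 -0.237   0.1399]
 top part 47 [ 0.4904 -0.2481  0.1304] [ 0.472 -0.253  0.12 ] [ 0.506 -0.243  0.14 ]
[0.06885747 0.0218151 ] [[-0.99998504  0.00546943]
 [-0.00546943 -0.99998504]]
 rim 104 [ 0.4876 -0.2457  0.0741] [ 0.467 -0.272  0.066] [ 0.51  -0.226  0.08 ]
 foot 444 [ 0.4875 -0.2435  0.0072] [ 0.444 -0.293  0.002] [ 0.537 -0.198  0.027]
side 332 [ 0.4884 -0.2464  0.1072] [ 0.4687 -0.2641  0.0832] [ 0.512  -0.1573  0.1355]
 top part 100 [ 0.4898 -0.2565  0.1278] [ 0.472 -0.262  0.12 ] [ 0.51  -0.248  0.135]
[0.11097483 0.03293686] [[-0.99821814 -0.05967032]
 [ 0.05967032 -0.99821814]]
 rim 186 [ 0.4877 -0.2497  0.074 ] [ 0.468 -0.279  0.066] [ 0.513 -0.159  0.08 ]
 foot 905 [ 0.5021 -0.223   0.0074] [ 0.437 -0.303  0.002] [ 0.615 -0.046  0.03 ]
top 2359 423 [-0.498  0.052  0.866] [0.5882 0.0611 0.174 ] 30.033311539895497
side 2191 470 [-0.505  0.05   0.862] [0.5951 0.0494 0.1787] 30.50426050257021
[0.58567052 0.05438248 0.18179828]
```

```bash
cat >> h.py <<'E'
def plan(p,Rt,nt=None):
    """print steps from present pose: shift first (tool axes now), then turn"""
    s=manip.state(); R0=Rm(s['tool_rot']); d=R0.inv().apply(np.array(p)-s['tool_pos'])
    r=(R0.inv()*R.from_matrix(Rt)).as_rotvec()
    print('t',round(s['time'],2),'tcp',s['tool_pos'].round(4),'F',s['contact_force'].round(1),'w',round(s['gripper_width'],3),'g',round(s['grasp_force'],1))
    print('shift units total',(d/.12).round(3),'mm',(d*1e3).round(1),'turn units total',(r/.15).round(3))
    print('turn first: shift units',(Rt.T@(np.array(p)-s['tool_pos'])/.12).round(3))
DOWN=np.array([[1.,0,0],[0,-1,0],[0,0,-1]])
def tilt(n,xd):
    n=np.array(n)/np.linalg.norm(n); x=xd-n*np.dot(xd,n); x/=np.linalg.norm(x); return np.stack([x,np.cross(-n,x),-n],1)
E
python3 -c "
from h import *
plan([.49,-.25,.25],DOWN)"
```

```text
t 0.15 tcp [ 0.1731 -0.6     0.2303] F [-0.3  0.8 -0.3] w 0.999 g 0.0
shift units total [ 3.346 -2.071 -0.16 ] mm [ 401.5 -248.5  -19.2] turn units total [-0.011  0.     1.872]
turn first: shift units [ 2.641 -2.917 -0.164]
```

Call:
{"api": "move_arm", "payload": {"plan": [[[0.335,-0.207,-0.016,0,0,0,0],[0.335,-0.207,-0.016,0,0,0,0],[0.335,-0.207,-0.016,0,0,0,0],[0.335,-0.207,-0.016,0,0,0,0],[0.335,-0.207,-0.016,0,0,0,0],[0.335,-0.207,-0.016,0,0,0,0],[0.335,-0.207,-0.016,0,0,0,0],[0.335,-0.207,-0.016,0,0,0,0],[0.335,-0.207,-0.016,0,0,0.93,0],[0.28,-0.25,-0.016,0,0,0.93,0]]]}}

```text
time: 1.4
tool_pos: [0.4887, -0.2496, 0.2502]
tool_rot: [-0.0, 1.0, -0.001, -0.0]
contact_force: [0.5, -0.4, 1.0]
gripper_width: 1.001
grasp_force: 0.0
```

Run:
```python
from h import *
f=grab('wrist','w1'); w=cloud(f)
u,v=[int(x) for x in proj(f,[.489,-.25,.131])]; print(u,v)
p=w.reshape(-1,3); ok=(abs(p[:,0]-.489)<.05)&(abs(p[:,1]+.25)<.05)
for lo,hi in((.127,.14),(.118,.126),(.078,.095),(.07,.078),(.003,.02)):
    t=p[ok&(p[:,2]>lo)&(p[:,2]<hi)]
    if len(t)>5:
        m=t.mean(0); print(lo,len(t),m.round(4),t.min(0).round(4),t.max(0).round(4)); r=cv2.minAreaRect((t[:,:2]*1000).astype(np.float32)); print(r)
n=np.array([-.5,.05,.865]); Rt=tilt(n,np.array([.87,0,.5]))
plan([.421,.056,.24],Rt)
```

```text
320 226
0.127 505 [ 0.4917 -0.2513  0.1314] [ 0.4727 -0.2567  0.1271] [ 0.509  -0.2458  0.1333]
((490.8509826660156, -251.4389190673828), (36.2603874206543, 10.438674926757812), 2.2419302463531494)
0.118 41 [ 0.5029 -0.2524  0.1233] [ 0.4829 -0.2567  0.1185] [ 0.509  -0.2457  0.1259]
((495.96014404296875, -251.2126922607422), (26.184202194213867, 10.87787914276123), 0.577846109867096)
0.078 84 [ 0.5108 -0.2511  0.0893] [ 0.4891 -0.2637  0.0783] [ 0.513  -0.2463  0.0949]
((502.9914855957031, -257.50592041015625), (28.79689598083496, 9.673556327819824), 42.78718948364258)
0.07 1179 [ 0.493  -0.2512  0.0754] [ 0.4687 -0.2749  0.07  ] [ 0.5147 -0.2282  0.078 ]
((491.8243713378906, -251.36831665039062), (45.73447036743164, 46.85013961791992), 2.3868367671966553)
0.003 2489 [ 0.5023 -0.2513  0.007 ] [ 0.4407 -0.2921  0.003 ] [ 0.5385 -0.2063  0.0198]
((489.10150146484375, -249.24032592773438), (83.75884246826172, 98.27440643310547), 87.93455505371094)
t 1.45 tcp [ 0.4913 -0.2459  0.2506] F [ 1.3  3.1 -0.1] w 0.996 g 0.0
shift units total [-0.591 -2.514  0.095] mm [ -70.9 -301.7   11.4] turn units total [-0.344  3.478  0.066]
turn first: shift units [-0.551 -2.502 -0.342]
```

View pics/w1.png

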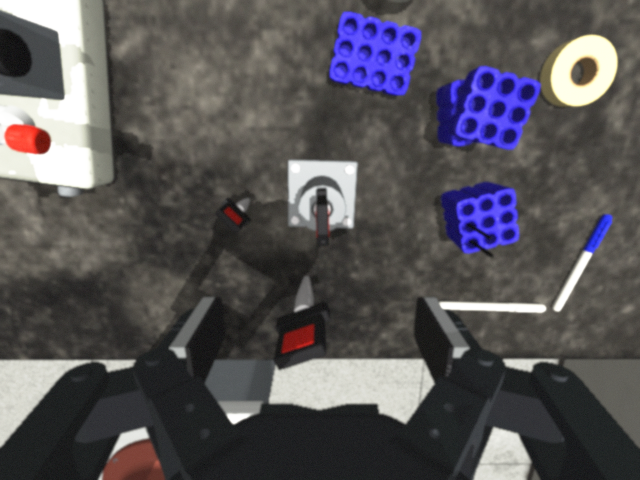

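The picture shows the post pin at (322,215) with its wing running along the image's vertical, i.e. world x. The big look-alike is at (300,335) and the small one at (235,212), both clear of the grasp. I'll look at the carrier from near next.

Call:
{"api": "move_arm", "payload": {"plan": [[[0,-0.25,0,-0.086,0.87,0.016,0],[0,-0.25,0,-0.086,0.87,0.016,0],[0,-0.25,0,-0.086,0.87,0.016,0],[0,-0.25,0,-0.086,0.87,0.016,0],[-0.09,-0.25,-0.057,0,0,0,0],[-0.09,-0.25,-0.057,0,0,0,0],[-0.09,-0.25,-0.057,0,0,0,0],[-0.09,-0.25,-0.057,0,0,0,0],[-0.09,-0.25,-0.057,0,0,0,0],[-0.09,-0.25,-0.057,0,0,0,0]]]}}

```text
time: 2.7
tool_pos: [0.4149, 0.0511, 0.2427]
tool_rot: [0.025, 0.966, -0.004, 0.258]
contact_force: [-0.6, 0.6, 1.0]
gripper_width: 1.0
grasp_force: 0.0
```

Run:
```python
from h import *
f=grab('wrist','w1b'); f=grab('wrist','w2'); w=cloud(f)
n=np.array([-.5,.05,.865]); print(manip.state()['tool_pos'],(f['depth']>0).mean())
u,v=[int(x) for x in proj(f,[.524,.05,.145])]; print(u,v)
c=f['pixels'][max(0,v-100):v+100,max(0,u-130):u+130]; cv2.imwrite('pics/c2.png',np.hstack([cv2.resize(f['pixels'],(400,300)),cv2.resize(c,(390,300),interpolation=cv2.INTER_CUBIC)]));
```

```text
[0.41470342 0.05276187 0.24274189] 0.9959993489583333
316 167
```

View pics/c2.png

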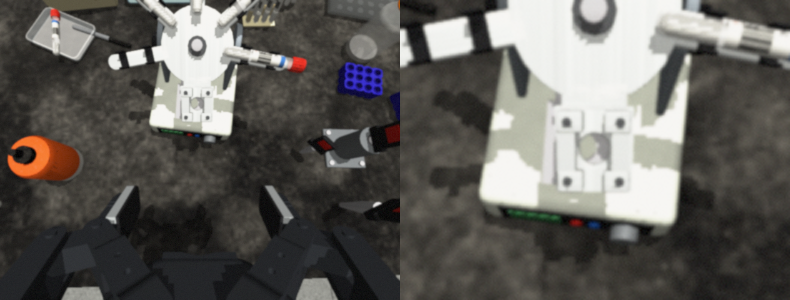

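The near view shows the slotted block at full-picture ~(317,165), with the hole inside it. In the hole the right part (−y) shows the drive arm and the left part (+y) is open down to the foot.

Run:
```python
from h import *
f=load('w2'); w=cloud(f); p=w.reshape(-1,3)
from scipy.optimize import least_squares
def plane(q,n0,tol=.002):
    n=np.array(n0)/np.linalg.norm(n0); 
    for i in range(10):
        m=q.mean(0); u,s,vt=np.linalg.svd(q-m,full_matrices=False); n=vt[2]*np.sign(vt[2][2]); k=abs((q-m)@n)<tol; q=q[k]
    return n,m,q
# hub plane
n=np.array([-.5,.05,.865]);n/=np.linalg.norm(n)
hub=np.array([.586,.054,.18])
h=(p-hub)@n; r=np.linalg.norm((p-hub)-h[:,None]*n,axis=1)
for lo in np.arange(-.012,.012,.002):
    print(round(lo,3),((r<.045)&(h>lo)&(h<lo+.002)).sum(),end=' ')
sel=(r>.015)&(r<.04)&(abs(h)<.008)
nn,m,q=plane(p[sel],n); print('\nhub plane',nn.round(4),m.round(4),len(q),np.degrees(np.arccos(nn[2])))
# rectified image on hub plane (arm-top assumed plane = hub top face)
hh=(p-m)@nn
xg=np.array([1,0,0])-nn*nn[0]; xg/=np.linalg.norm(xg); yg=np.cross(nn,xg)
X=(p-m)@xg; Y=(p-m)@yg
sel=(X<-.02)&(X>-.13)&(abs(Y)<.04)&(abs(hh)<.04)
hist,e=np.histogram(hh[sel],bins=np.arange(-.04,.04,.002)); print([(round(e[i]*1e3),int(hist[i])) for i in range(len(hist)) if hist[i]>15])
top=sel&(hh>.009)&(hh<.016); b=cv2.minAreaRect(np.stack([X[top],Y[top]],1).astype(np.float32)*1000); print('block',b,hh[top].mean(),top.sum(), np.stack([X[top],Y[top]],1).min(0),np.stack([X[top],Y[top]],1).max(0))
# hub circle: boundary
s=(abs(hh)<.003); H,xe,ye=np.histogram2d(X[s],Y[s],bins=[np.arange(-.12,.07,.003),np.arange(-.06,.06,.003)])
im=f['pixels']
# rectified color 5px/mm, window X -100..-40,Y -35..35, at plane hh=0
def rect(hp,sc=6,x0=-.115,x1=-.03,y0=-.035,y1=.035):
    out=np.zeros((int((x1-x0)*1000*sc),int((y1-y0)*1000*sc),2),np.float32)
    vv,uu=np.mgrid[:out.shape[0],:out.shape[1]]
    P=m+hp*nn+(x1-vv/sc/1000)[...,None]*xg+(y1-uu/sc/1000)[...,None]*yg
    c=P@f['view'][:3,:3].T+f['view'][:3,3]; F=foc(f)
    return cv2.remap(im,(c[...,0]/c[...,2]*F+f['cx']).astype(np.float32),(c[...,1]/c[...,2]*F+f['cy']).astype(np.float32),cv2.INTER_CUBIC)
A=rect(0.)
for k in range(-110,-30,10): y=int((-30-k)*6); cv2.putText(A,str(k),(0,y+4),0,.4,(0,0,255)); cv2.line(A,(0,y),(10,y),(0,0,255))
for k in range(-30,31,10): x=int((35-k)*6); cv2.putText(A,str(k),(x-8,12),0,.4,(255,0,0)); cv2.line(A,(x,14),(x,24),(255,0,0))
D=np.full(A.shape[:2],255,np.uint8)
cv2.imwrite('pics/c3.png',A)
np.savez('fr.npz',n=nn,m=m,xg=xg,yg=yg); print(xg,yg)
# depth below
for x in np.arange(-.088,-.055,.003):
    row=[]
    for y in np.arange(.015,-.0151,-.003):
        k=(abs(X-x)<.0015)&(abs(Y-y)<.0015)&(hh>-.3)&(hh<.05); row.append(int(np.median(hh[k])*1e3) if k.sum() else 99)
    print(int(x*1e3),row)
```

```text
-0.012 1 -0.01 13 -0.008 2546 -0.006 6448 -0.004 355 -0.002 136 0.0 360 0.002 53 0.004 229 0.006 540 0.008 544 0.01 181 
hub plane [-0.4999  0.067   0.8635] [0.588  0.0539 0.1749] 6709 30.289837243713993
[(-12, 227), (-10, 364), (-4, 20), (-2, 1455), (0, 1745), (2, 23), (8, 21), (10, 594), (12, 943), (14, 59)]
block ((-69.7354736328125, 0.6046867370605469), (40.03179168701172, 44.178916931152344), 87.78486633300781) 0.012274417023589744 1611 [-0.09234713 -0.02019382] [-0.04712845  0.02090908]
[0.86607794 0.03865416 0.49841234] [ 6.93889390e-18  9.97006142e-01 -7.73223898e-02]
-88 [13, 12, 12, 0, 0, 0, 0, 11, 12, 13, 13]
-84 [13, 11, 11, 0, 0, 0, 0, 12, 12, 13, 13]
-81 [12, 11, 11, 0, 0, 0, 0, 11, 12, 12, 12]
-78 [11, 11, 1, 0, -7, -2, 0, 0, 1, 12, 11]
-75 [11, 11, 0, -7, -11, -9, -10, -3, 0, 12, 12]
-72 [12, 11, -5, -98, -98, -9, -9, -9, 0, 11, 12]
-69 [12, 12, 0, -99, 99, -9, -10, -9, 0, 12, 12]
-66 [12, 11, 0, 99, 99, -9, -10, -9, 0, 12, 12]
-63 [12, 12, 0, -1, 99, -10, -9, 0, 0, 12, 12]
-60 [11, 12, 0, 0, 0, 0, 0, 0, 0, 12, 12]
-57 [12, 11, 11, 10, 0, 0, 0, 11, 12, 12, 12]
```

View pics/c3.png

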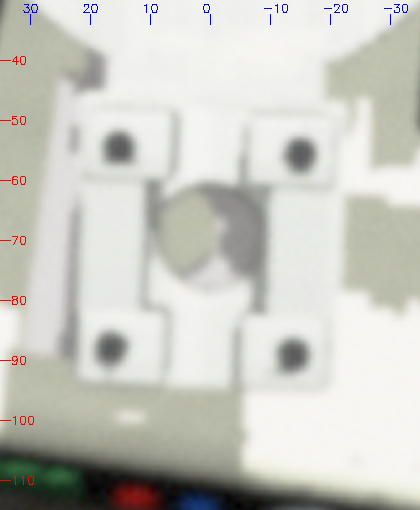

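The rectified picture (mm from the hub mean) shows the hole centred at about (X −69.7, Y 0) and the slot turned about −2.2°. The drive hole's right edge is at Y≈−0.5, so the drive hole lies about 8 mm to +y. I'll grasp the pin now.

```bash
cat >> h.py <<'E'
a_=np.radians(2.2); RP=tilt([0,0,1],np.array([np.cos(a_),np.sin(a_),0]))
E
python3 -c "
from h import *
plan([.491,-.2515,.21],RP)"
```

```text
t 2.8 tcp [0.4147 0.0528 0.2427] F [1.1 0.6 0.6] w 1.0 g 0.0
shift units total [0.389 2.51  0.675] mm [ 46.7 301.2  81. ] turn units total [ 0.398 -3.475 -0.267]
turn first: shift units [0.538 2.558 0.273]
```

Call:
{"api": "move_arm", "payload": {"plan": [[[0,0.25,0,0.1,-0.87,-0.067,0],[0,0.25,0,0.1,-0.87,-0.067,0],[0,0.25,0,0.1,-0.87,-0.067,0],[0,0.25,0,0.1,-0.87,-0.067,0],[0.09,0.26,0.045,0,0,0,0],[0.09,0.26,0.045,0,0,0,0],[0.09,0.26,0.045,0,0,0,0],[0.09,0.26,0.045,0,0,0,0],[0.09,0.26,0.045,0,0,0,0],[0.09,0.26,0.045,0,0,0,0]]]}}

```text
time: 4.05
tool_pos: [0.4865, -0.2566, 0.2136]
tool_rot: [-0.0, 1.0, 0.016, -0.001]
contact_force: [1.5, -0.0, 0.0]
gripper_width: 1.0
grasp_force: 0.0
```

Run:
```python
from h import *
f=grab('wrist');f=grab('wrist','w3'); w=cloud(f)
p=w.reshape(-1,3); t=p[(abs(p[:,0]-.489)<.03)&(abs(p[:,1]+.25)<.03)&(p[:,2]>.127)&(p[:,2]<.14)]
print(len(t),t.mean(0),np.median(t[:,2]),cv2.minAreaRect((t[:,:2]*1000).astype(np.float32)))
plan([.491,-.2515,.098],RP)
```

```text
676 [ 0.49169166 -0.25146949  0.13142498] 0.13148204877972444 ((490.6237487792969, -251.79229736328125), (36.506649017333984, 10.204209327697754), 0.9675452709197998)
t 4.15 tcp [ 0.4863 -0.2575  0.2129] F [-0.1  0.3  0.6] w 1.001 g 0.0
shift units total [ 0.043 -0.047  0.957] mm [  5.2  -5.7 114.9] turn units total [-0.007  0.017 -0.055]
turn first: shift units [ 0.041 -0.048  0.957]
```

Call:
{"api": "move_arm", "payload": {"plan": [[[0.043,-0.047,0.1,0,0,-0.05,0],[0,0,0.2,0,0,0,0],[0,0,0.25,0,0,0,0],[0,0,0.25,0,0,0,0],[0,0,0.157,0,0,0,0],[0,0,0,0,0,0,1],[0,0,0,0,0,0,1],[0,0,0,0,0,0,1],[0,0,0,0,0,0,1],[0,0,0,0,0,0,1]]]}}

```text
time: 5.4
tool_pos: [0.4922, -0.2493, 0.1006]
tool_rot: [0.001, 1.0, 0.02, 0.0]
contact_force: [-0.8, -2.2, 1.9]
gripper_width: 0.106
grasp_force: 61.0
```

```bash
cat >> h.py <<'E'
fr=np.load('fr.npz'); n_,m_,xg_,yg_=[fr[k] for k in('n','m','xg','yg')]
def ax(deg): a=np.radians(deg); return np.cos(a)*xg_+np.sin(a)*yg_
H0=m_-.0697*xg_          # initial hole centre
def pose(s,y,deg=-8.6,dx=0.,L=.0252,ox=.0012):
    x0=ax(-2.2); y0=np.cross(n_,x0)
    seat=H0+s*n_+y*y0+dx*x0; Rt=tilt(n_,ax(deg))
    return seat+n_*L+Rt[:,0]*ox, Rt
E
python3 -c "
from h import *
p,Rt=pose(.095,.004); print(p,H0)
plan([.44,.0,.30],Rt)"
```

```text
[0.4686864  0.06313686 0.2443127 ] [0.52761486 0.05122942 0.14014909]
t 5.4 tcp [ 0.4922 -0.2493  0.1006] F [-0.8 -2.2  1.9] w 0.106 g 61.0
shift units total [-0.349 -2.091 -1.666] mm [ -41.8 -250.9 -199.9] turn units total [-0.303  3.508  1.11 ]
turn first: shift units [ 0.235 -2.001 -1.791]
```

Call:
{"api": "move_arm", "payload": {"plan": [[[0,0,-0.2,0,0,0,1],[0,0,-0.35,0,0,0,1],[0,0,-0.4,0,0,0,1],[0,0,-0.4,0,0,0,1],[0,0,-0.32,0,0,0,1],[-0.07,-0.42,0,-0.076,0.877,0.278,1],[-0.07,-0.42,0,-0.076,0.877,0.278,1],[-0.07,-0.42,0,-0.076,0.877,0.278,1],[-0.07,-0.42,0,-0.076,0.877,0.278,1],[-0.07,-0.35,0,0,0,0,1]]]}}

```text
time: 6.65
tool_pos: [0.4596, -0.0024, 0.285]
tool_rot: [0.017, 0.964, -0.063, 0.259]
contact_force: [0.6, 0.4, -0.8]
gripper_width: 0.106
grasp_force: 60.6
```

```bash
python3 -c "
from h import *
plan(*pose(.095,.004))"
```

```text
t 6.65 tcp [ 0.4596 -0.0024  0.285 ] F [ 0.6  0.4 -0.8] w 0.106 g 60.6
shift units total [-0.167 -0.551  0.295] mm [-20.1 -66.1  35.4] turn units total [-0.01   0.02  -0.015]
turn first: shift units [-0.167 -0.552  0.294]
```

Call:
{"api": "move_arm", "payload": {"plan": [[[-0.05,-0.18,0,0,0,0,1],[-0.05,-0.18,0,0,0,0,1],[-0.05,-0.18,0,0,0,0,1],[-0.017,-0.012,0.08,0,0.02,-0.015,1],[0,0,0.08,0,0,0,1],[0,0,0.08,0,0,0,1],[0,0,0.054,0,0,0,1],[0,0,0,0,0,0,1],[0,0,0,0,0,0,1],[0,0,0,0,0,0,1]]]}}

```text
time: 7.9
tool_pos: [0.4714, 0.0615, 0.2478]
tool_rot: [0.018, 0.963, -0.062, 0.262]
contact_force: [1.1, 0.5, -1.6]
gripper_width: 0.108
grasp_force: 60.7
```

Run:
```python
from h import *
plan(*pose(.095,.004))
f=grab('wrist','w4'); g=grab('side','s4')
s=manip.state(); Rt=Rm(s['tool_rot']).as_matrix(); z=Rt[:,2]
tip=s['tool_pos']+z*(.0252+.065)-Rt[:,0]*.0012
for F,nm in((f,'w'),(g,'s')): print(nm,'tip',proj(F,tip),'hole',proj(F,H0))
u,v=[int(x) for x in proj(f,H0)]
c=f['pixels'][v-75:v+75,u-100:u+100]
u,v=[int(x) for x in proj(g,H0)]
d=g['pixels'][v-60:v+40,u-66:u+66]
cv2.imwrite('pics/c4.png',np.hstack([cv2.resize(c,(400,300),interpolation=cv2.INTER_CUBIC),cv2.resize(d,(396,300),interpolation=cv2.INTER_CUBIC)]))
```

```text
t 7.9 tcp [0.4714 0.0615 0.2478] F [ 1.1  0.5 -1.6] w 0.108 g 60.7
shift units total [-0.035 -0.011  0.013] mm [-4.2 -1.3  1.5] turn units total [-0.008 -0.013  0.007]
turn first: shift units [-0.035 -0.011  0.013]
w tip (np.float64(319.58776261795333), np.float64(241.02260528473283)) hole (np.float64(322.95130957178645), np.float64(232.91224168801594))
s tip (np.float64(321.38556770968694), np.float64(211.15423242687956)) hole (np.float64(325.6472648425155), np.float64(220.25556616350414))
```

View pics/c4.png

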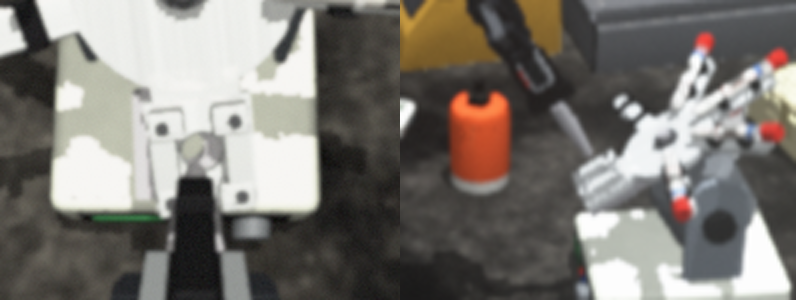

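The wrist crop shows the shank tip at about (196,166), right over the open left part of the hole. The side crop shows the pin lined up above the block at (600,175). I'll check the tip numerically in depth.

Run:
```python
from h import *
s=manip.state(); Rt=Rm(s['tool_rot']).as_matrix()
x0=ax(-2.2);y0=np.cross(n_,x0)
for nm in('w4','s4'):
    f=load(nm); p=cloud(f).reshape(-1,3); q=p-H0; X,Y,Z=q@x0*1e3,q@y0*1e3,q@n_*1e3
    o=(s['tool_pos']-H0); print(nm,'tcp in hole frame',(o@x0*1e3).round(1),(o@y0*1e3).round(1),(o@n_*1e3).round(1))
    for z0 in range(26,90,8):
        k=(abs(X)<18)&(abs(Y)<18)&(Z>z0)&(Z<z0+8)
        if k.sum()>3: print(z0,k.sum(),'X',X[k].mean().round(1),X[k].min().round(1),X[k].max().round(1),'Y',Y[k].mean().round(1),Y[k].min().round(1),Y[k].max().round(1))
    k=(abs(X)<30)&(abs(Y)<30)&(Z>9.5)&(Z<14.5)
    print('block',k.sum(),cv2.minAreaRect(np.stack([X[k],Y[k]],1).astype(np.float32)),Z[k].mean(),X[k].min(),X[k].max(),Y[k].min(),Y[k].max())
f=load('w4'); c=f['pixels'][205:275,275:365]; cv2.imwrite('pics/c5.png',cv2.resize(c,(720,560),interpolation=cv2.INTER_CUBIC))
```

```text
w4 tcp in hole frame 5.1 2.2 121.7
26 6 X 6.8 6.3 7.3 Y 2.6 0.4 4.8
34 22 X 7.3 5.5 8.6 Y 2.4 -0.9 6.2
42 26 X 8.3 6.9 9.1 Y 2.8 -1.0 6.8
50 9 X 9.2 8.2 9.8 Y 2.3 -0.4 5.1
66 11 X 6.7 4.0 9.0 Y 2.2 -4.8 11.0
74 23 X 7.0 4.6 9.2 Y 2.5 -4.7 10.8
82 31 X 7.1 3.1 9.3 Y 1.5 -4.9 10.4
block 1426 ((0.11098289489746094, 0.5431613922119141), (44.15876007080078, 39.992271423339844), 0.0868356004357338) 12.235062658902416 -21.951174748730427 22.21633759736783 -19.465166378982545 20.5468857406998
s4 tcp in hole frame 5.1 2.2 121.7
34 6 X 4.1 0.5 7.7 Y -2.2 -5.3 0.8
42 9 X 5.1 -0.3 9.0 Y -1.8 -6.5 1.1
50 8 X 4.6 0.4 9.7 Y -3.4 -8.3 3.0
58 11 X 3.3 -1.7 9.1 Y -4.2 -6.7 -0.6
66 12 X 6.1 -2.5 12.0 Y -5.6 -10.4 -1.3
74 16 X 5.0 -3.2 11.9 Y -4.6 -8.4 -0.2
82 15 X 2.9 -3.4 11.5 Y -4.7 -9.8 2.1
block 75 ((0.8698692321777344, -2.989461898803711), (45.98070526123047, 42.56373977661133), 89.93824005126953) 11.72518859082283 -20.4256693614542 22.13583949088495 -25.9824176541298 20.010071638497124
```

View pics/c5.png

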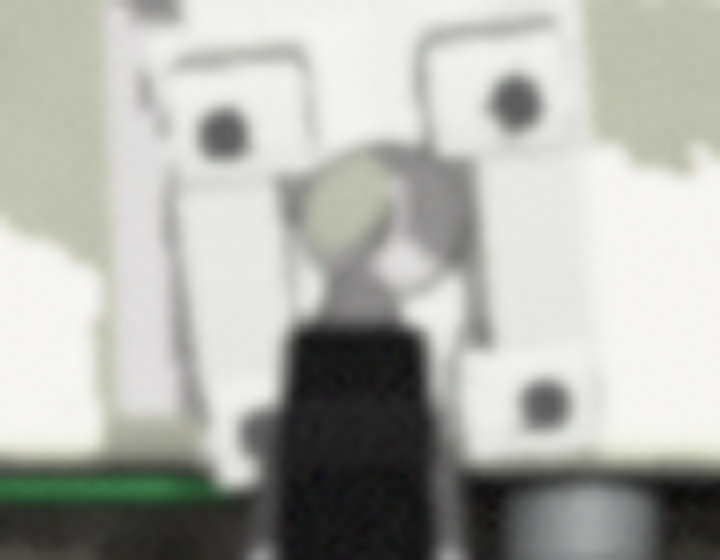

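The enlarged view shows the tip at crop (352,280), left of the hole's centre and just in front of the open lens at (345,200). Depth gives the pin at Y≈2.4, so it needs Y≈4.3 and X≈0.

```bash
python3 -c "
from h import *
plan(*pose(.060,.0043,-8.4))"
```

```text
t 8.0 tcp [0.4713 0.0616 0.2477] F [-0.5 -0.2 -1.9] w 0.106 g 60.7
shift units total [-0.035 -0.012  0.304] mm [-4.2 -1.5 36.5] turn units total [-0.008 -0.012 -0.016]
turn first: shift units [-0.035 -0.013  0.304]
```

Call:
{"api": "move_arm", "payload": {"plan": [[[-0.035,-0.013,0,0,-0.012,-0.016,1],[0,0,0,0,0,0,1],[0,0,0.05,0,0,0,1],[0,0,0.05,0,0,0,1],[0,0,0.05,0,0,0,1],[0,0,0.05,0,0,0,1],[0,0,0.05,0,0,0,1],[0,0,0.054,0,0,0,1],[0,0,0,0,0,0,1],[0,0,0,0,0,0,1]]]}}

```text
time: 9.25
tool_pos: [0.4861, 0.0611, 0.2136]
tool_rot: [0.018, 0.963, -0.061, 0.26]
contact_force: [-0.0, -0.4, -1.7]
gripper_width: 0.105
grasp_force: 60.6
```

```bash
cat >> h.py <<'E'
def where():
    s=manip.state(); x0=ax(-2.2);y0=np.cross(n_,x0); Rt=Rm(s['tool_rot']).as_matrix()
    q=s['tool_pos']-n_*.0252-Rt[:,0]*.0012-H0
    print('seat X Y Z mm',[(q@v*1e3).round(2) for v in(x0,y0,n_)],'F xyz',[(s['contact_force']@v).round(1) for v in(x0,y0,n_)],'T',s['ft_torque'].round(2),'g',s['grasp_force'].round(0),s['gripper_width'].round(3))
E
python3 -c "
from h import *
where()
plan(*pose(.045,.0046,-8.4))"
```

```text
Traceback (most recent call last):
  File "h.py", line 44, in where
    print('seat X Y Z mm',[(q@v*1e3).round(2) for v in(x0,y0,n_)],'F xyz',[(s['contact_force']@v).round(1) for v in(x0,y0,n_)],'T',s['ft_torque'].round(2),'g',s['grasp_force'].round(0),s['gripper_width'].round(3))
                                                                                                                                                               ^^^^^^^^^^^^^^^^^^^^^^
AttributeError: 'float' object has no attribute 'round'
```

```bash
sed -i "s/,'g',s\['grasp_force'\].*/)/" h.py; python3 -c "
from h import *
where()
plan(*pose(.045,.0046,-8.4))"
```

```text
seat X Y Z mm [np.float64(-0.34), np.float64(4.35), np.float64(59.67)] F xyz [np.float64(-0.9), np.float64(-0.3), np.float64(-1.5)] T [0.   0.41 0.02]
t 9.25 tcp [0.4861 0.0611 0.2136] F [-0.  -0.4 -1.7] w 0.105 g 60.6
shift units total [ 0.003 -0.002  0.122] mm [ 0.3 -0.3 14.7] turn units total [-0.007  0.005 -0.   ]
turn first: shift units [ 0.003 -0.002  0.122]
```

Call:
{"api": "move_arm", "payload": {"plan": [[[0.003,-0.002,0.01,0,0,0,1],[0,0,0.01,0,0,0,1],[0,0,0.01,0,0,0,1],[0,0,0.01,0,0,0,1],[0,0,0.01,0,0,0,1],[0,0,0.01,0,0,0,1],[0,0,0.01,0,0,0,1],[0,0,0,0,0,0,1],[0,0,0,0,0,0,1],[0,0,0,0,0,0,1]]]}}

```text
time: 10.5
tool_pos: [0.4907, 0.0606, 0.2066]
tool_rot: [0.018, 0.963, -0.061, 0.26]
contact_force: [-0.0, -4.4, 0.9]
gripper_width: 0.105
grasp_force: 60.8
```

```bash
python3 -c "
from h import *
where()
plan(*pose(.045,.0046,-8.4))"
```

```text
seat X Y Z mm [np.float64(0.13), np.float64(4.36), np.float64(51.28)] F xyz [np.float64(0.4), np.float64(-4.4), np.float64(0.4)] T [-0.87  0.32 -0.51]
t 10.5 tcp [0.4907 0.0606 0.2066] F [-0.  -4.4  0.9] w 0.105 g 60.8
shift units total [-0.001 -0.002  0.052] mm [-0.2 -0.2  6.3] turn units total [-0.004  0.003  0.001]
turn first: shift units [-0.001 -0.002  0.052]
```

Axial force is nil at 3.7 mm past the drive arm's top face, so the tip is in. The −4.4 N sideways is the carrier's friction. I'll go on down, leading toward +Y.

Call:
{"api": "move_arm", "payload": {"plan": [[[0,-0.002,0.017,0,0,0,1],[0,-0.002,0.017,0,0,0,1],[0,-0.002,0.017,0,0,0,1],[0,-0.002,0.017,0,0,0,1],[0,-0.002,0.017,0,0,0,1],[0,-0.002,0.017,0,0,0,1],[0,-0.002,0.017,0,0,0,1],[0,-0.002,0.017,0,0,0,1],[0,0,0,0,0,0,1],[0,0,0,0,0,0,1]]]}}

```text
time: 11.75
tool_pos: [0.499, 0.0615, 0.1923]
tool_rot: [0.018, 0.963, -0.061, 0.26]
contact_force: [-1.5, -4.7, 1.1]
gripper_width: 0.107
grasp_force: 61.1
```

```bash
python3 -c "
from h import *
where()
plan(*pose(.025,.0074,-8.4))"
```

```text
seat X Y Z mm [np.float64(0.16), np.float64(6.39), np.float64(34.87)] F xyz [np.float64(-0.8), np.float64(-4.8), np.float64(1.3)] T [-0.96  0.32 -0.57]
t 11.75 tcp [0.499  0.0615 0.1923] F [-1.5 -4.7  1.1] w 0.107 g 61.1
shift units total [-0.002 -0.008  0.082] mm [-0.3 -1.   9.9] turn units total [-0.005  0.005  0.001]
turn first: shift units [-0.002 -0.008  0.082]
```

Call:
{"api": "move_arm", "payload": {"plan": [[[0,-0.0015,0.0175,0,0,0,1],[0,-0.0015,0.0175,0,0,0,1],[0,-0.0015,0.0175,0,0,0,1],[0,-0.0015,0.0175,0,0,0,1],[0,-0.0015,0.0175,0,0,0,1],[0.001,-0.0015,0.0175,0,0,0,1],[0.001,-0.0015,0.0175,0,0,0,1],[0.001,-0.0015,0.0175,0,0,0,1],[0,0,0,0,0,0,1],[0,0,0,0,0,0,1]]]}}

```text
time: 13.0
tool_pos: [0.5077, 0.0619, 0.1779]
tool_rot: [0.018, 0.964, -0.061, 0.26]
contact_force: [0.3, -5.0, 1.1]
gripper_width: 0.103
grasp_force: 61.0
```

Run:
```python
from h import *
where()
f=grab('wrist','w5')
x0=ax(-2.2);y0=np.cross(n_,x0); p=cloud(f).reshape(-1,3); q=p-H0; X,Y,Z=q@x0*1e3,q@y0*1e3,q@n_*1e3
k=(abs(X)<34)&(abs(Y-8)<27)&(Z>9.5)&(Z<14.5)
print('block',k.sum(),cv2.minAreaRect(np.stack([X[k],Y[k]],1).astype(np.float32)),Z[k].mean())
u,v=[int(t) for t in proj(f,H0+.012*n_)]; print(u,v)
c=f['pixels'][v-60:v+60,u-80:u+80]; cv2.imwrite('pics/c6.png',cv2.resize(c,(640,480),interpolation=cv2.INTER_CUBIC))
plan(*pose(.012,.008,-8.4,dx=.0004))
```

```text
seat X Y Z mm [np.float64(0.47), np.float64(7.93), np.float64(18.03)] F xyz [np.float64(0.8), np.float64(-5.0), np.float64(0.4)] T [-0.86  0.39 -0.54]
block 2034 ((5.536796569824219, 6.728757858276367), (40.21709442138672, 34.41949462890625), 83.5578384399414) 11.98858435539479
333 274
t 13.05 tcp [0.5077 0.0619 0.1779] F [-1.4 -5.9 -0.2] w 0.105 g 61.0
shift units total [-0.001 -0.     0.05 ] mm [-0.1 -0.   6. ] turn units total [-0.007  0.008  0.   ]
turn first: shift units [-0.001 -0.     0.05 ]
```

View pics/c6.png

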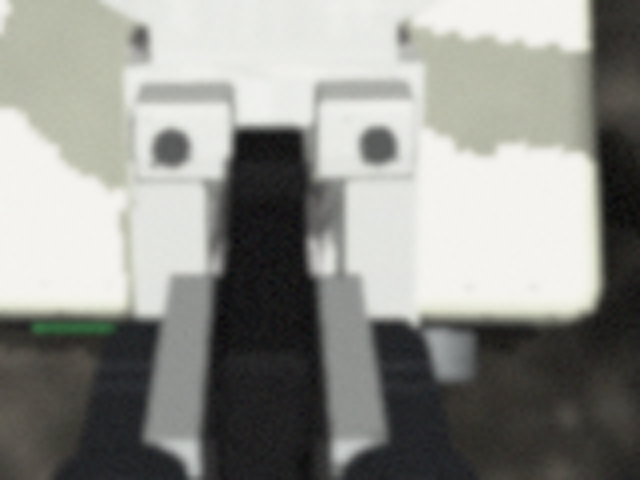

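The crop shows the key between the slot's cheeks: slot edges at x=232 and 315, key from 235 to 303. That puts the key about 0.6 mm to +Y of the slot. I'll draw the carrier on a little, then ease back.

Call:
{"api": "move_arm", "payload": {"plan": [[[0,-0.002,0,0,0,0,1],[0,-0.002,0,0,0,0,1],[0,-0.002,0,0,0,0,1],[0,0,0,0,0,0,1],[0,0.002,0,0,0,0,1],[0,0.003,0,0,0,0,1],[0,0,0,0,0,0,1],[0,0,0,0,0,0,1],[0,0,0,0,0,0,1],[0,0,0,0,0,0,1]]]}}

```text
time: 14.3
tool_pos: [0.5078, 0.0622, 0.1779]
tool_rot: [0.018, 0.963, -0.061, 0.26]
contact_force: [-0.5, -2.1, -0.5]
gripper_width: 0.111
grasp_force: 60.9
```

Run:
```python
from h import *
where()
f=grab('wrist','w6')
x0=ax(-2.2);y0=np.cross(n_,x0); p=cloud(f).reshape(-1,3); q=p-H0; X,Y,Z=q@x0*1e3,q@y0*1e3,q@n_*1e3
k=(abs(X)<34)&(abs(Y-8)<27)&(Z>9.5)&(Z<14.5)
r=cv2.minAreaRect(np.stack([X[k],Y[k]],1).astype(np.float32)); print('block',k.sum(),r,'Y at hole',r[0][1]+r[0][0]*np.tan(np.radians(6)))
# edge slopes of block sides
for sgn in(1,-1):
    e=[]
    for x in range(-4,22,2):
        kk=k&(abs(X-x)<1)
        if kk.sum()>10: e.append((x,np.percentile(Y[kk],98 if sgn>0 else 2)))
    e=np.array(e); c=np.polyfit(e[:,0],e[:,1],1); print(sgn,'slope deg',np.degrees(np.arctan(c[0])).round(2),'Y@0.5',(c[1]+.5*c[0]).round(2))
plan(*pose(.012,.008,-8.2,dx=.0004))
```

```text
seat X Y Z mm [np.float64(0.58), np.float64(8.21), np.float64(18.02)] F xyz [np.float64(-0.7), np.float64(-2.1), np.float64(-0.3)] T [-0.26  0.41 -0.09]
block 2047 ((5.569448471069336, 7.333512306213379), (40.22831344604492, 33.817874908447266), 83.71691131591797) Y at hole 7.918884928616713
1 slope deg -6.56 Y@0.5 27.5
-1 slope deg -3.86 Y@0.5 -11.8
t 14.35 tcp [0.5078 0.0622 0.1779] F [-0.2 -1.1 -0.8] w 0.108 g 60.9
shift units total [-0.001  0.002  0.05 ] mm [-0.2  0.2  6. ] turn units total [-0.01   0.006 -0.023]
turn first: shift units [-0.001  0.002  0.05 ]
```

Call:
{"api": "move_arm", "payload": {"plan": [[[0,0.002,0,0,0,-0.02,1],[0,0,0.012,0,0,0,1],[0,0,0.012,0,0,0,1],[0,0,0.012,0,0,0,1],[0,0,0.012,0,0,0,1],[0,0,0.012,0,0,0,1],[0,0,0.012,0,0,0,1],[0,0,0,0,0,0,1],[0,0,0,0,0,0,1],[0,0,0,0,0,0,1]]]}}

```text
time: 15.6
tool_pos: [0.5122, 0.0612, 0.1707]
tool_rot: [0.018, 0.964, -0.059, 0.26]
contact_force: [-0.8, 0.5, -1.2]
gripper_width: 0.108
grasp_force: 60.7
```

```bash
python3 -c "
from h import *
where()
plan(*pose(.0,.0081,-8.2,dx=.0004))"
```

```text
seat X Y Z mm [np.float64(0.75), np.float64(7.8), np.float64(9.53)] F xyz [np.float64(-1.3), np.float64(0.5), np.float64(-0.6)] T [0.08 0.38 0.02]
t 15.6 tcp [0.5122 0.0612 0.1707] F [-0.8  0.5 -1.2] w 0.108 g 60.7
shift units total [-0.003 -0.002  0.079] mm [-0.4 -0.2  9.5] turn units total [-0.008  0.004 -0.003]
turn first: shift units [-0.003 -0.002  0.079]
```

Call:
{"api": "move_arm", "payload": {"plan": [[[-0.003,0,0.01,0,0,0,1],[0,0,0.01,0,0,0,1],[0,0,0.01,0,0,0,1],[0,0,0.01,0,0,0,1],[0,0,0.01,0,0,0,1],[0,0,0.01,0,0,0,1],[0,0,0,0,0,0,1],[0,0,0,0,0,0,1],[0,0,0,0,0,0,1],[0,0,0,0,0,0,1]]]}}

```text
time: 16.85
tool_pos: [0.5154, 0.0608, 0.1642]
tool_rot: [0.018, 0.964, -0.059, 0.26]
contact_force: [-0.3, 0.8, -1.3]
gripper_width: 0.105
grasp_force: 60.7
```

```bash
python3 -c "
from h import *
where()
plan(*pose(.0,.0081,-8.2,dx=.0004))"
```

```text
seat X Y Z mm [np.float64(0.33), np.float64(7.84), np.float64(2.3)] F xyz [np.float64(-0.9), np.float64(0.9), np.float64(-0.9)] T [ 0.1   0.36 -0.06]
t 16.85 tcp [0.5154 0.0608 0.1642] F [-0.3  0.8 -1.3] w 0.105 g 60.7
shift units total [ 0.    -0.002  0.019] mm [ 0.  -0.3  2.3] turn units total [-0.007  0.004 -0.003]
turn first: shift units [ 0.    -0.002  0.019]
```

Call:
{"api": "move_arm", "payload": {"plan": [[[0,0,0.006,0,0,0,1],[0,0,0.006,0,0,0,1],[0,0,0.006,0,0,0,1],[0,0,0.006,0,0,0,1],[0,0,0.003,0,0,0,1],[0,0,0,0,0,0,1],[0,0,0,0,0,0,1],[0,0,0,0,0,0,1],[0,0,0,0,0,0,1],[0,0,0,0,0,0,1]]]}}

```text
time: 18.1
tool_pos: [0.517, 0.0606, 0.1614]
tool_rot: [0.018, 0.964, -0.059, 0.26]
contact_force: [-5.0, -0.3, 2.3]
gripper_width: 0.103
grasp_force: 61.4
```

```bash
python3 -c "
from h import *
where()"
```

```text
seat X Y Z mm [np.float64(0.29), np.float64(7.86), np.float64(-0.95)] F xyz [np.float64(-3.2), np.float64(-0.6), np.float64(4.4)] T [ 0.05  0.74 -0.05]
```

It's seated with about 5 N of press at z≈−0.95 mm. Release with a partial opening and draw back along the axis.

Call:
{"api": "move_arm", "payload": {"plan": [[[0,0,0,0,0,0,0.6],[0,0,0,0,0,0,0.6],[0,0,0,0,0,0,0.6],[0,0,0,0,0,0,0.6],[0,0,-0.05,0,0,0,0.6],[0,0,-0.1,0,0,0,0.6],[0,0,-0.2,0,0,0,0.6],[0,0,-0.2,0,0,0,0.6],[0,0,-0.2,0,0,0,0.6],[0,0,-0.2,0,0,0,0.6]]]}}

```text
time: 19.35
tool_pos: [0.4595, 0.0682, 0.2616]
tool_rot: [0.018, 0.963, -0.059, 0.261]
contact_force: [0.8, -0.8, 0.2]
gripper_width: 0.403
grasp_force: 0.0
```

Run:
```python
from h import *
where()
f=grab('wrist');f=grab('wrist','w7')
x0=ax(-2.2);y0=np.cross(n_,x0); p=cloud(f).reshape(-1,3); q=p-H0; X,Y,Z=q@x0*1e3,q@y0*1e3,q@n_*1e3
k=(abs(X)<34)&(abs(Y-8)<27)&(Z>9.5)&(Z<14.5); k2=(abs(X)<34)&(abs(Y-8)<27)&(Z>48)&(Z<64)
for kk in(k,k2): print(kk.sum(),cv2.minAreaRect(np.stack([X[kk],Y[kk]],1).astype(np.float32)),np.median(Z[kk]) if kk.sum() else 0)
u,v=[int(t) for t in proj(f,H0+.03*n_)]
c=f['pixels'][max(0,v-90):v+90,u-120:u+120]; cv2.imwrite('pics/c7.png',cv2.resize(c,(640,480),interpolation=cv2.INTER_CUBIC))
```

```text
seat X Y Z mm [np.float64(0.71), np.float64(7.71), np.float64(114.89)] F xyz [np.float64(0.8), np.float64(-0.7), np.float64(-0.3)] T [0.04 0.25 0.03]
1386 ((0.7052345275878906, 7.998574256896973), (40.0726432800293, 43.90396499633789), 84.17801666259766) 12.062110701717412
672 ((0.48195648193359375, 8.733762741088867), (10.754853248596191, 35.82078552246094), 83.6296157836914) 55.601029412723264
```

View pics/c7.png

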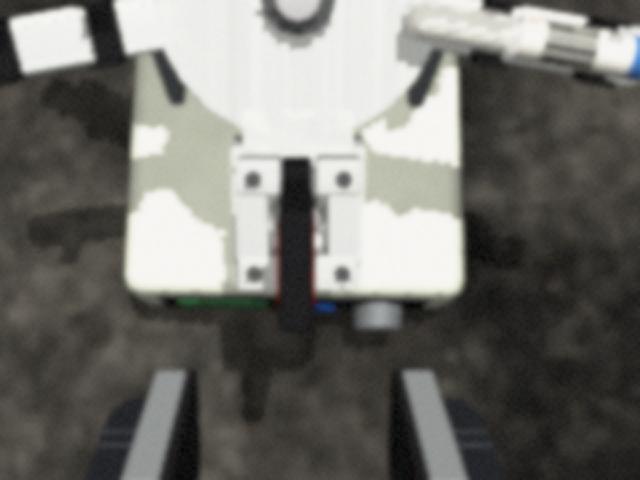

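The crop shows the pin upright in the slot at (296,230) with its key between the cheeks. The wing top measures 55.6 mm above the slot floor (56 when home), and wing and slot agree to 0.6°. The gripper is clear.

```bash
python3 -c "
from h import *
print(manip.job_done())"
```

```text
the job is handed in; nothing more can be done
None
```

The locking pin is home: its key sits in the carrier's slot, the carrier is drawn into line with the drive arm, the pin is released, and the job was handed in at about 19.5 s (no verdict was returned).

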